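# Unload the heel mould and book the batch

### The job

Turn the mould's air valve fully shut. Then, with the air off, lift every moulded heel out of the mould and put it in the grey tray, and roll the counter's thumbwheel until the digit on top, level with the white marks, is the number of heels in the tray. Only when all that is done, open the air valve half way (45 degrees) to cool the empty mould, leaving the glue jar, the hammer and the wooden last where they are.

Things in the scene. Friction and masses are not known exactly. Their poses are not given: they have to be found in the camera images.
- heel1: moulded heel, tan plastic, about 50 g, D-shaped seen from above: upper part 41 mm long (x -21 to +20), 38 mm wide (y), 18 mm high (z 19 to 37), on a foot 36 x 31 mm, 19 mm high. Origin at the centre of the underside, z up, round side to +x. May be absent. Starts in a mould cavity, only its upper part standing clear of the mould
- heel2: moulded heel, tan plastic, about 50 g, D-shaped seen from above: upper part 41 mm long (x -21 to +20), 38 mm wide (y), 18 mm high (z 19 to 37), on a foot 36 x 31 mm, 19 mm high. Origin at the centre of the underside, z up, round side to +x. May be absent. Starts in a mould cavity, only its upper part standing clear of the mould
- heel3: moulded heel, tan plastic, about 50 g, D-shaped seen from above: upper part 41 mm long (x -21 to +20), 38 mm wide (y), 18 mm high (z 19 to 37), on a foot 36 x 31 mm, 19 mm high. Origin at the centre of the underside, z up, round side to +x. May be absent. Starts in a mould cavity, only its upper part standing clear of the mould
- heel4: moulded heel, tan plastic, about 50 g, D-shaped seen from above: upper part 41 mm long (x -21 to +20), 38 mm wide (y), 18 mm high (z 19 to 37), on a foot 36 x 31 mm, 19 mm high. Origin at the centre of the underside, z up, round side to +x. May be absent. Starts in a mould cavity, only its upper part standing clear of the mould
- heel5: moulded heel, tan plastic, about 50 g, D-shaped seen from above: upper part 41 mm long (x -21 to +20), 38 mm wide (y), 18 mm high (z 19 to 37), on a foot 36 x 31 mm, 19 mm high. Origin at the centre of the underside, z up, round side to +x. May be absent. Starts in a mould cavity, only its upper part standing clear of the mould
- mould: fixed aluminium mould block 130 (x) x 205 (y) x 32 mm high with five open cavities 18 mm deep, about 2 to 4 mm wider than the heels' feet: at x = -30 mm, y = -65, 0 and 65 mm, and at x = 30 mm, y = -32 and 32 mm. Origin at the centre of its underside. It holds 3 to 5 heels; neighbours in a row stand 27 mm apart
- tray: loose open grey plastic tray, 0.7 kg, outside 200 (x) x 180 (y) x 30 mm high, walls and floor 5 mm; empty at the start. Origin at the centre of its underside
- counter: fixed grey counter box 90 (x) x 64 (y) x 52 mm high with a black rubber thumbwheel standing up out of its top. Origin at the centre of its underside, x is the rolling direction; two white marks on its top beside the wheel at x = 0. The white digits stand upright as read from the robot's side, +x up
- wheel_top (a point): uppermost point of the thumbwheel, 74 mm above the bench, when nobody presses on it. The wheel's radius is 28 mm and its width 20 mm, its axle lies along the counter box's y, 28 mm below this point. Its axle is sprung: the whole wheel sinks by up to 9 mm when pressed from above (about 1 N to start, then 1 N per mm)
- wheel (a joint): thumbwheel angle, rad. Digits 0 to 9 round the rim, 0.628 rad (17.6 mm of rim) apart; digit n is on top at n x 0.628. Grows when the top of the rim is rolled along the counter box's +x, away from the robot. No clicks, needs about 1.3 N at the rim, stays where left; stops just below 0 and just above 9, so no way round from 9 to 0. Starts at 0 to just under 2, perhaps between digits
- valve_grip (a point): middle of the valve handle's height (84 mm above the bench), on its turning axis, which is vertical. The handle is a black bar 85 mm long, 12 mm wide and 24 mm high (z -12 to +12 from this point); it runs along this frame's y, from -30 to +55 mm. The frame turns with the handle
- valve_handle (a joint): opening of the air valve in rad: 0 is fully shut (handle square across the pipe, against a stop), 1.571 fully open (handle in line with the pipe). Grows anticlockwise seen from above. Stiff (0.06 N m), stays where it is left
- valve: fixed brass valve on a steel foot 110 x 70 mm; its pipe, 38 mm above the bench, runs along this frame's x and ends 69 mm from the middle. Nothing but the handle is higher than 70 mm. Origin at the centre of its underside
- glue_jar: closed white jar, 72 mm across, about 85 mm high, bystander; origin at the centre of its underside
- hammer: hammer lying on the bench beyond the counter, bystander
- last: wooden shoe last, about 200 mm long and 70 mm high, bystander; origin at its underside
Things that resemble listed ones, but are neither listed nor needed, are in the scene too. Leave any orange look-alike of the counter alone.

How it is judged:
On the way, in this order (a step that is already met when the one before it is completed fails the run):
1. the air valve is fully shut (value of joint valve_handle below 0.1 rad), for 0.2 s.
2. with the valve still shut, all heels are in the tray and the thumbwheel shows their number (value of joint valve_handle below 0.1 rad and x of heel1 in the frame of tray between -0.1 and 0.1 m and y of heel1 in the frame of tray between -0.09 and 0.09 m and z of heel1 in the frame of tray between 0 and 0.055 m and linear speed of each of heel1, heel2, heel3, heel4, heel5 below 0.03 m/s and x of heel2 in the frame of tray between -0.1 and 0.1 m and y of heel2 in the frame of tray between -0.09 and 0.09 m and z of heel2 in the frame of tray between 0 and 0.055 m and x of heel3 in the frame of tray between -0.1 and 0.1 m and y of heel3 in the frame of tray between -0.09 and 0.09 m and z of heel3 in the frame of tray between 0 and 0.055 m and x of heel4 in the frame of tray between -0.1 and 0.1 m and y of heel4 in the frame of tray between -0.09 and 0.09 m and z of heel4 in the frame of tray between 0 and 0.055 m and x of heel5 in the frame of tray between -0.1 and 0.1 m and y of heel5 in the frame of tray between -0.09 and 0.09 m and z of heel5 in the frame of tray between 0 and 0.055 m and value of joint wheel between 1.6965 and 3.3301 rad and (value of joint wheel below 2.7018 rad or height (world z) of heel3 above -1 m) and (value of joint wheel below 2.7018 rad or height (world z) of heel4 above -1 m) and (value of joint wheel below 2.7018 rad or height (world z) of heel5 above -1 m) and (value of joint wheel below 2.0735 rad or height (world z) of any of heel3, heel4 above -1 m) and (value of joint wheel below 2.0735 rad or height (world z) of any of heel3, heel5 above -1 m) and (value of joint wheel below 2.0735 rad or height (world z) of any of heel4, heel5 above -1 m) and (value of joint wheel above 2.3248 rad or not (height (world z) of heel3 above -1 m or height (world z) of tray below -1 m) or not (height (world z) of heel4 above -1 m or height (world z) of tray below -1 m)) and (value of joint wheel above 2.3248 rad or not (height (world z) of heel3 above -1 m or height (world z) of tray below -1 m) or not (height (world z) of heel5 above -1 m or height (world z) of tray below -1 m)) and (value of joint wheel above 2.3248 rad or not (height (world z) of heel4 above -1 m or height (world z) of tray below -1 m) or not (height (world z) of heel5 above -1 m or height (world z) of tray below -1 m)) and (value of joint wheel above 2.9531 rad or not (height (world z) of heel3 above -1 m or height (world z) of tray below -1 m) or not (height (world z) of heel4 above -1 m or height (world z) of tray below -1 m) or not (height (world z) of heel5 above -1 m or height (world z) of tray below -1 m))), for 0.2 s.
At the end, for the whole second after the job is handed in: every heel present lies at rest in the upright tray, the thumbwheel is within 0.3 of a step (11 degrees) of the digit that is the number of heels, and the valve handle stands at 45 degrees of opening, within 7 degrees (0.665 to 0.905 rad) (value of joint valve_handle between 0.665 and 0.905 rad and velocity of joint valve_handle below 0.05 rad/s and angle between tray's own z axis and vertical below 0.1 rad and x of heel1 in the frame of tray between -0.1 and 0.1 m and y of heel1 in the frame of tray between -0.09 and 0.09 m and z of heel1 in the frame of tray between 0 and 0.055 m and linear speed of each of heel1, heel2, heel3, heel4, heel5 below 0.03 m/s and x of heel2 in the frame of tray between -0.1 and 0.1 m and y of heel2 in the frame of tray between -0.09 and 0.09 m and z of heel2 in the frame of tray between 0 and 0.055 m and x of heel3 in the frame of tray between -0.1 and 0.1 m and y of heel3 in the frame of tray between -0.09 and 0.09 m and z of heel3 in the frame of tray between 0 and 0.055 m and x of heel4 in the frame of tray between -0.1 and 0.1 m and y of heel4 in the frame of tray between -0.09 and 0.09 m and z of heel4 in the frame of tray between 0 and 0.055 m and x of heel5 in the frame of tray between -0.1 and 0.1 m and y of heel5 in the frame of tray between -0.09 and 0.09 m and z of heel5 in the frame of tray between 0 and 0.055 m and value of joint wheel between 1.6965 and 3.3301 rad and (value of joint wheel below 2.7018 rad or height (world z) of heel3 above -1 m) and (value of joint wheel below 2.7018 rad or height (world z) of heel4 above -1 m) and (value of joint wheel below 2.7018 rad or height (world z) of heel5 above -1 m) and (value of joint wheel below 2.0735 rad or height (world z) of any of heel3, heel4 above -1 m) and (value of joint wheel below 2.0735 rad or height (world z) of any of heel3, heel5 above -1 m) and (value of joint wheel below 2.0735 rad or height (world z) of any of heel4, heel5 above -1 m) and (value of joint wheel above 2.3248 rad or not (height (world z) of heel3 above -1 m or height (world z) of tray below -1 m) or not (height (world z) of heel4 above -1 m or height (world z) of tray below -1 m)) and (value of joint wheel above 2.3248 rad or not (height (world z) of heel3 above -1 m or height (world z) of tray below -1 m) or not (height (world z) of heel5 above -1 m or height (world z) of tray below -1 m)) and (value of joint wheel above 2.3248 rad or not (height (world z) of heel4 above -1 m or height (world z) of tray below -1 m) or not (height (world z) of heel5 above -1 m or height (world z) of tray below -1 m)) and (value of joint wheel above 2.9531 rad or not (height (world z) of heel3 above -1 m or height (world z) of tray below -1 m) or not (height (world z) of heel4 above -1 m or height (world z) of tray below -1 m) or not (height (world z) of heel5 above -1 m or height (world z) of tray below -1 m))); the robot touches nothing.
It fails at once if the glue jar is shoved or knocked away (more than 4 cm) (distance of glue_jar from where it was at the start of the episode above 0.04 m).
It fails at once if the hammer is shoved or knocked away (more than 4 cm) (distance of hammer from where it was at the start of the episode above 0.04 m).
It fails at once if the wooden last is shoved or knocked away (more than 4 cm) (distance of last from where it was at the start of the episode above 0.04 m).
Of heel3, heel4, heel5 only 1 to 3 are there at a start; the rules pass over those that are not, and their reading is None.
At some moment in a run one of tray may be knocked a few centimetres aside while the robot is not near it.
Once in a run the grip may slacken for a moment while it holds something.
It also fails if it takes over 210 s, if anything falls off the work surface, if the arm or the gripper's body presses on something with over 40 N, if the wrist force passes 120 N, or if a joint passes its speed limit or range.

### The arm

A 6-joint arm with a two-finger parallel gripper is mounted at the origin on the work surface. World frame = base frame: x ahead of the robot, y to its left, z up, the work surface at z = 0. Lengths are in m, angles in rad, forces in N, time in s.
With the tool pointing down it reaches from about 0.425 to 0.95 m from the base axis. Payload 3.5 kg.
Tool frame: the origin (TCP) lies midway between the tips of the shut fingers; the grasp point (between the pads) lies 19 mm behind it; z points along the fingers, y is the line along which they close (so a half turn about z gives the same grasp; the last joint's range is limited). The gripper opens to 85 mm and grips with 20 to 120 N. Pads are 22 mm wide; open, the fingers measure 114 mm over their backs; the gripper's body (76 mm by 85 mm) begins 54 mm behind the grasp point. The pads swing forward as they close: fully open they stand 13 mm farther back than shut.
Start: joints at [-1.429, 0.286, 1.577, -0, 1.279, -0.15], TCP at [0.194, -0.646, 0.231] pointing down, gripper open.
Joint ranges: [-2.77, 2.77], [-0.9, 2.22], [0.21, 2.48], [-1.53, 4.67], [0.24, 2.81], [-2.84, 2.84]. Speed limits (rad/s): [2.79, 2.79, 3.14, 3.14, 3.14, 3.14].

### API

Orientations are given as a unit quaternion [x, y, z, w].
In Python, from plant import ctrl, cams, order gives the robot as it stands.
- The arm moves only by the tool move_arm, never from a script. Its argument "plan" is one flat list of numbers, 7 for each row, row after row: the shift along the world's x, y, z in mm, then the turn, a rotation vector about the world's x, y, z in degrees, then the finger opening in mm, from 0 to 85.4. A call has 1 to 12 rows; each row shifts and turns the commanded pose from where the row before left it; what a row does not reach is not made up. A row lasts 1/10 s, in which the tool goes at most 50 mm and 8.59 degrees, less where a joint would pass 70% of its speed; a pose out of reach is approached as far as the arm can. A call is refused whole if a number of a shift passes 50 or a number of a turn 8.59, either way. A call with a gripper value outside its range is refused whole. The fingers move at their own pace and stop on an object; "newtons" is the grip in N (left out, the last holds). Time passes only in rows, so rows that do not move let the fingers close. It gives the time, the measured TCP pose, the force, the opening and the grip force at its end, in the units of the state.
- ctrl.get_state(): the state, without advancing time (a new reading comes with each control period).
- cams.read_camera(name): name is "scene" or "side" or "wrist"; returns a dict with "color" (480x640x3 uint8, red, green, blue), "fov_y" (degrees; the focal length in pixels is half the picture's height over the tangent of half this angle, whatever the lens; pixels are square), "cx", "cy" (the principal point, pixels), "origin" and "orientation" of the camera in the world; the wrist camera has in their place "T_tool_cam" (4x4, takes a point from camera to tool coordinates, whose origin is the TCP and whose axes are the flange's). Camera axes: x right, y up, looking along -z (the intrinsics and any distortion apply to the point x, -y, -z); pixel columns grow to the right and rows downward; lengths in m; the calibration is good to about 2 mm. A picture is of the moment at which its call begins: read the wrist's pose just before it. There is no depth.
- order.sign_off(): hands the job in; it is judged then, once.
The state is a dict: "time": time; "qpos": joint angles; "dq": joint speeds; "joint_efforts": joint torques, N m; "eef_pos": TCP position; "tcp_rot": TCP orientation; "contact_force": force on the tool from outside, world axes, zero at the start; "wrist_torque": the same for the moment, N m; "opening": opening from 0.0 (shut) to 1.0 (fully open); "finger_force": force on a finger pad.
Only numpy, scipy, OpenCV 4.12 (cv2) and the standard library are available. Lean on these libraries where they do the work, as an engineer would, in place of code of your own. Each camera call takes 0.05 s, during which the arm holds its last target. There are 200 camera calls.

## Working session

There is one attempt and no reset: what is moved stays moved. The work goes in short steps, Python scripts to look and compute and a tool call to move; the robot and the scene stay as the last step left them, time stands still between calls to the robot, and variables do not carry over. Pictures are saved under pics/ and viewed, at most 14 in all, crops included, and the job is handed in when it is done.

Besides the shell and the picture viewer there is one more tool, called as name(argument=value, ...), one argument or row to a line, values as JSON. move_arm: Moves the arm, as the interface text tells. Its arguments: {"type":"object","properties":{"plan":{"type":"array","items":{"type":"number"}},"newtons":{"type":"number"}},"required":["plan"]}

```bash
ls; mkdir -p pics
cat > h.py <<'E'
import numpy as np, cv2, sys
from scipy.spatial.transform import Rotation as R
from plant import ctrl, cams, order
def shot(n, fn=None):
    s=ctrl.get_state(); c=cams.read_camera(n)
    if n=='wrist':
        T=np.eye(4); T[:3,:3]=R.from_quat(s['tcp_rot']).as_matrix(); T[:3,3]=s['eef_pos']
        T=T@np.array(c['T_tool_cam'])
    else:
        T=np.eye(4); T[:3,:3]=R.from_quat(c['orientation']).as_matrix(); T[:3,3]=c['origin']
    c['T']=T; c['f']=240/np.tan(np.radians(c['fov_y'])/2)
    if fn: cv2.imwrite('pics/'+fn, c['color'][:,:,::-1]); np.savez('pics/'+fn+'.npz',T=T,f=c['f'],cx=c['cx'],cy=c['cy'],color=c['color'])
    return c
def load(fn):
    return dict(np.load('pics/'+fn+'.npz'))
def px(c,u,v,z):
    d=c['T'][:3,:3]@np.array([(u-c['cx'])/c['f'],-(v-c['cy'])/c['f'],-1]); o=c['T'][:3,3]
    return (o+d*(z-o[2])/d[2])
def proj(c,p):
    q=c['T'][:3,:3].T@(np.array(p)-c['T'][:3,3]); return np.array([c['cx']+c['f']*q[0]/-q[2], c['cy']+c['f']*q[1]/q[2]])
E
python3 - <<'E'
from h import *
for n in ('scene','side','wrist'):
    c=shot(n,n+'0.png'); print(n,c['T'].round(3).tolist(),c['f'],c['cx'],c['cy'],[k for k in c if k not in('color',)])
print(ctrl.get_state())
E
```

```text
pics
scene [[0.589, -0.512, 0.625, 1.414], [0.808, 0.353, -0.472, -0.628], [0.021, 0.783, 0.621, 0.88], [0.0, 0.0, 0.0, 1.0]] 614.0581661287684 329.9076839012676 234.68477918358343 ['fov_y', 'cx', 'cy', 'origin', 'orientation', 'T', 'f']
side [[-0.978, 0.131, -0.16, 0.419], [-0.206, -0.692, 0.692, 0.809], [-0.02, 0.71, 0.704, 0.94], [0.0, 0.0, 0.0, 1.0]] 617.4433902247515 322.4047623201265 245.1023033379931 ['fov_y', 'cx', 'cy', 'origin', 'orientation', 'T', 'f']
wrist [[0.286, 0.922, 0.26, 0.26], [-0.958, 0.276, 0.076, -0.627], [-0.002, -0.27, 0.963, 0.373], [0.0, 0.0, 0.0, 1.0]] 430.3476232145911 320.2507441629311 241.38755179185188 ['fov_y', 'cx', 'cy', 'T_tool_cam', 'T', 'f']
{'time': 0.15, 'qpos': array([-1.42902208e+00,  2.86999421e-01,  1.57784682e+00, -1.01141275e-05,
        1.27861493e+00, -1.49995009e-01]), 'dq': array([-0.00082102, -0.00127428, -0.00526395,  0.00053715, -0.00192823,
        0.00129454]), 'joint_efforts': array([ 2.41178197e-03, -4.06598282e+01, -2.93141341e+01, -9.95200458e-05,
        3.91627662e-03, -6.23253300e-06]), 'eef_pos': array([ 0.19411714, -0.64594546,  0.2302368 ]), 'tcp_rot': array([ 9.89377053e-01,  1.45369099e-01, -1.00116787e-06, -9.34273984e-04]), 'contact_force': array([ 0.58935477, -0.2590536 , -1.03375485]), 'wrist_torque': array([ 0.01014718, -0.07449536, -0.03589082]), 'finger_force': 0.0, 'opening': 0.9980504671953211}
```

View pics/scene0.png

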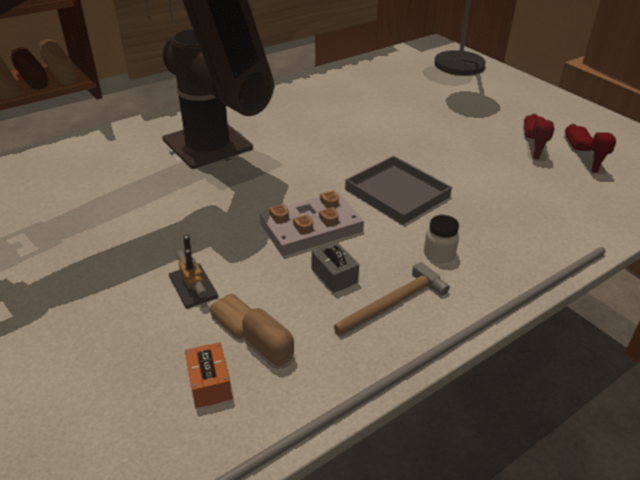

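View pics/side0.png

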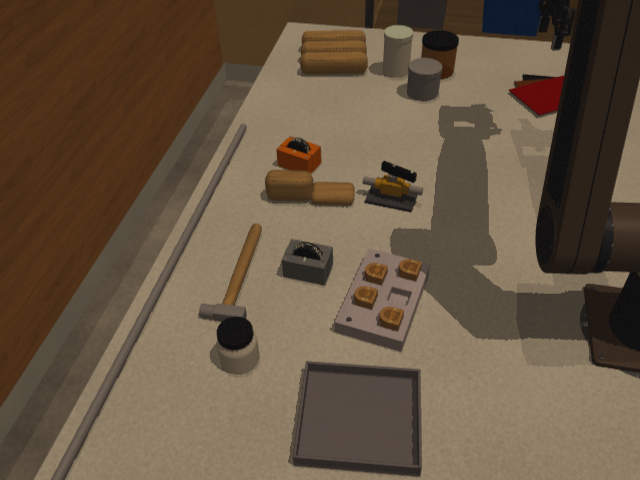

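The scene has four heels: side px (376,271), (410,268), (366,295), (391,316). The middle cavity of the near row is empty, at (398,297). Tray is at (360,415), valve at (395,185), counter at (308,262), with the orange look-alike at (299,155).

Run:
```python
from h import *
c=load('side0.png')
def p(n,u,v,z): print(n,(px(c,u,v,z)*1000).round(0))
for i,(u,v) in enumerate([(376,268),(410,265),(366,292),(391,312)]): p('heel',u,v,.051)
for u,v in [(305,363),(421,367),(420,467),(295,462)]: p('trayrim',u,v,.03)
p('wheeltop',308,242,.074)
for u,v in [(383,166),(415,176)]: p('valveh',u,v,.096)
for u,v in [(364,181),(421,191)]: p('pipe',u,v,.038)
p('jar',237,360,0);p('last',265,185,.04);p('last',353,193,.03)
p('hammer',225,312,.02);p('hammer',257,228,.02)
p('mould',373,252,.032);p('mould',428,265,.032);p('mould',337,328,.032);p('mould',405,345,.032)
c=load('scene0.png')
p('S wheeltop',335,250,.074)
for u,v in [(187,237),(189,267)]: p('S valveh',u,v,.096)
for i,(u,v) in enumerate([(279,211),(330,197),(304,222),(329,214)]): p('S heel',u,v,.051)
```

```text
heel [504. -20.  51.]
heel [439. -41.  51.]
heel [513.  45.  51.]
heel [461.  84.  51.]
trayrim [595. 209.  30.]
trayrim [395. 178.  30.]
trayrim [379. 360.  30.]
trayrim [569. 390.  30.]
wheeltop [646. -44.  74.]
valveh [ 529. -288.   96.]
valveh [ 456. -266.   96.]
pipe [ 572. -300.   38.]
pipe [ 440. -288.   38.]
jar [724. 207.   0.]
last [ 793. -242.   40.]
last [ 591. -262.   30.]
hammer [774. 119.  20.]
hammer [ 779. -119.   20.]
mould [518. -82.  32.]
mould [404. -66.  32.]
mould [554. 125.  32.]
mould [428. 139.  32.]
S wheeltop [650. -37.  74.]
S valveh [ 467. -276.   96.]
S valveh [ 552. -313.   96.]
S heel [444. -42.  51.]
S heel [465.  86.  51.]
S heel [510. -19.  51.]
S heel [518.  45.  51.]
```

move_arm(
  plan=[37,45,2,0,0,0,85,37,45,2,0,0,0,85,37,45,2,0,0,0,85,37,45,2,0,0,0,85,37,45,2,0,0,0,85,37,45,2,0,0,0,85,37,45,2,0,0,0,85,0,30,0,0,0,0,85,0,0,0,0,0,0,85],
)

```text
time: 1.05
eef_pos: [0.4171, -0.3426, 0.2429]
tcp_rot: [0.989, 0.148, -0.0, -0.001]
contact_force: [-0.3, -0.4, -0.4]
opening: 0.993
finger_force: 0.0
```

Run:
```python
from h import *
c=shot('wrist','w1.png'); print(ctrl.get_state()['eef_pos'], c['T'][:3,3])
```

```text
[ 0.41673899 -0.34455412  0.24309023] [ 0.48249126 -0.32289563  0.38568409]
```

View pics/w1.png

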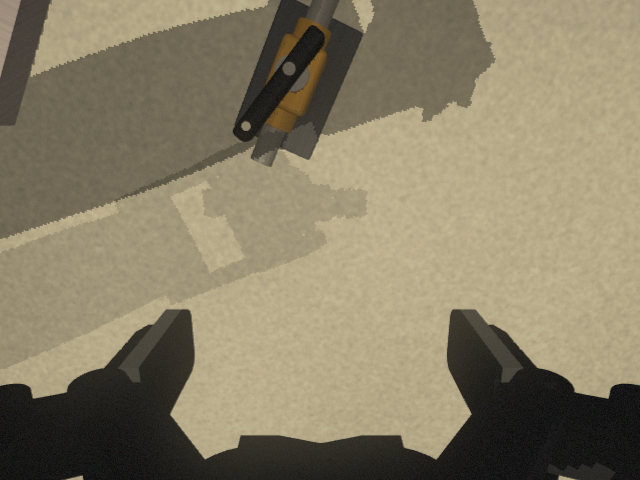

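Seen from above, the valve pivot is at px (289,68). The long handle end is at (243,130) and the short end at (317,33). The pipe runs from (262,160) to (322,5).

Run:
```python
from h import *
c=load('w1.png')
P=lambda u,v,z:px(c,u,v,z)*1000
piv=P(289,68,.096); a=P(239,135,.096); b=P(320,31,.096)
print(piv,a,b,np.linalg.norm(a-piv),np.linalg.norm(b-piv))
d=a-b; print('handle ang',np.degrees(np.arctan2(d[1],d[0])))
e=P(262,160,.045)-P(322,5,.045); print('pipe ang',np.degrees(np.arctan2(e[1],e[0])))
corners=[P(u,v,0.006) for u,v in [(283,0),(362,38),(309,159),(234,125)]]; print(corners)
```

```text
[ 506.91018522 -294.43225167   96.        ] [ 458.05025379 -274.2678724    96.        ] [ 532.8777643  -306.89202164   96.        ] 52.85730877116015 28.80210115185849
handle ang 156.4432135258988
pipe ang 173.6872019700469
[array([ 561.46234661, -267.37300997,    6.        ]), array([ 553.45904014, -335.9285111 ,    6.        ]), array([ 448.48115712, -322.33074027,    6.        ]), array([ 457.25710754, -253.08025519,    6.        ])]
```

move_arm(
  plan=[7.5,4.2,-5,0,0,8.5,60,7.5,4.2,-5,0,0,8.5,60,7.5,4.2,-5,0,0,8.5,60,7.5,4.2,-5,0,0,8.5,60,7.5,4.2,-5,0,0,8.5,60,7.5,4.2,-5,0,0,8.5,60,7.5,4.2,-5,0,0,8.5,60,7.5,4.2,-5,0,0,8.5,60,7.5,4.2,-5,0,0,8.5,60,7.5,4.2,-5,0,0,8.5,60,7.5,4.2,-5,0,0,8.5,60,7.5,4.2,-5,0,0,8.5,60],
)

```text
time: 2.3
eef_pos: [0.5062, -0.2973, 0.1828]
tcp_rot: [0.508, 0.861, -0.0, -0.0]
contact_force: [-0.2, 0.0, 0.5]
opening: 0.702
finger_force: 0.0
```

move_arm(
  plan=[0,0,0,0,0,8.5,50,0,0,0,0,0,8.5,50,0,0,0,0,0,8.5,50,0,0,0,0,0,8.5,50,0,0,0,0,0,3.4,50,0,0,0,0,0,0,50],
)

```text
time: 2.9
eef_pos: [0.5059, -0.2972, 0.183]
tcp_rot: [0.208, 0.978, -0.0, -0.0]
contact_force: [-0.9, -0.6, -0.4]
opening: 0.587
finger_force: 0.0
```

Run:
```python
from h import *
s=ctrl.get_state();q=s['tcp_rot'];print(s['eef_pos'],R.from_quat(q).as_matrix()[:2,:2],np.degrees(s['qpos'][5]),s['time'])
y=R.from_quat(q).as_matrix()[:,1];print(np.degrees(np.arctan2(y[1],y[0])))
```

```text
[ 0.50594692 -0.29724365  0.18298108] [[-0.91361843  0.40657255]
 [ 0.4065726   0.91361847]] -106.33056715976821 2.9
66.01029061483703
```

move_arm(
  plan=[1,3,-30,0,0,0,50,0,0,-30,0,0,0,50,0,0,-30,0,0,0,50,0,0,-20,0,0,0,40,0,0,0,0,0,0,20,0,0,0,0,0,0,5,0,0,0,0,0,0,5,0,0,0,0,0,0,5],
  newtons=40,
)

```text
time: 3.7
eef_pos: [0.5068, -0.294, 0.0733]
tcp_rot: [0.207, 0.978, -0.001, -0.0]
contact_force: [-2.3, -5.2, -8.9]
opening: 0.131
finger_force: 43.1
```

move_arm(
  plan=[0,0,0,0,0,-8.5,5,0,0,0,0,0,-8.5,5,0,0,0,0,0,-8.5,5,0,0,0,0,0,-8.5,5,0,0,0,0,0,-8.5,5,0,0,0,0,0,-8.5,5,0,0,0,0,0,-8.5,5,0,0,0,0,0,-8.5,5,0,0,0,0,0,-5,5,0,0,0,0,0,0,5],
)

```text
time: 4.7
eef_pos: [0.507, -0.2939, 0.0733]
tcp_rot: [0.749, 0.663, -0.001, 0.001]
contact_force: [-1.5, -5.4, -8.2]
opening: 0.129
finger_force: 43.1
```

```bash
cat >> h.py <<'E'
def st():
    s=ctrl.get_state(); y=R.from_quat(s['tcp_rot']).as_matrix()[:,1]
    print('t',s['time'],'tcp',(s['eef_pos']*1000).round(1),'yaw_y',np.degrees(np.arctan2(y[1],y[0])).round(1),'F',s['contact_force'].round(1),'M',s['wrist_torque'].round(2),'open',(s['opening']*85.4).round(1),'ff',round(s['finger_force'],1),'j6',np.degrees(s['qpos'][5]).round(0))
E
python3 -c "
from h import *
st()"
```

```text
Traceback (most recent call last):
  File "h.py", line 23, in st
    print('t',s['time'],'tcp',(s['eef_pos']*1000).round(1),'yaw_y',np.degrees(np.arctan2(y[1],y[0])).round(1),'F',s['contact_force'].round(1),'M',s['wrist_torque'].round(2),'open',(s['opening']*85.4).round(1),'ff',round(s['finger_force'],1),'j6',np.degrees(s['qpos'][5]).round(0))
                                                                                                                                                                                    ^^^^^^^^^^^^^^^^^^^^^^^^^
AttributeError: 'float' object has no attribute 'round'
```

move_arm(
  plan=[0,0,0,0,0,-1.5,5,0,0,0,0,0,-1.5,5,0,0,0,0,0,0,5],
)

```text
time: 5.0
eef_pos: [0.507, -0.294, 0.0734]
tcp_rot: [0.764, 0.645, -0.001, 0.001]
contact_force: [-0.6, -5.8, -8.5]
opening: 0.129
finger_force: 50.9
```

```bash
sed -i "s/(s\['opening'\]\*85.4).round(1)/round(s['opening']*85.4,1)/" h.py
python3 -c "
from h import *
st()"
```

```text
t 5.0 tcp [ 507.  -294.    73.4] yaw_y -9.6 F [-0.6 -5.8 -8.5] M [-0.83  0.16  0.91] open 11.0 ff 50.9 j6 -30.0
```

move_arm(
  plan=[0,0,0,0,0,0,50,0,0,0,0,0,0,50,0,0,40,0,0,0,60,0,0,45,0,0,0,60,0,0,45,0,0,0,60,5,35,40,0,0,8.5,60,5,40,0,0,0,8.5,60,5,40,0,0,0,8.5,60,5,40,0,0,0,8.5,60,5,40,0,0,0,8.5,60,5,40,0,0,0,8.5,60,5,40,0,0,0,8.5,60],
)

```text
time: 6.2
eef_pos: [0.5427, -0.0179, 0.2429]
tcp_rot: [0.343, 0.939, 0.001, 0.002]
contact_force: [0.7, -0.0, -0.0]
opening: 0.699
finger_force: 0.0
```

move_arm(
  plan=[5,40,0,0,0,8.5,60,5,10,0,0,0,8.5,60,0,0,0,0,0,8.5,60,0,0,0,0,0,5,60,0,0,0,0,0,0,60],
)

```text
time: 6.7
eef_pos: [0.5526, 0.0307, 0.2425]
tcp_rot: [0.086, 0.996, 0.0, 0.001]
contact_force: [0.3, -0.5, 0.7]
opening: 0.702
finger_force: 0.0
```

Run:
```python
from h import *
st()
c=shot('wrist','w2.png')
```

```text
t 6.7 tcp [552.6  30.7 242.5] yaw_y 80.1 F [ 0.3 -0.5  0.7] M [-0.05  0.02  0.02] open 60.0 ff 0.0 j6 -87.0
```

View pics/w2.png

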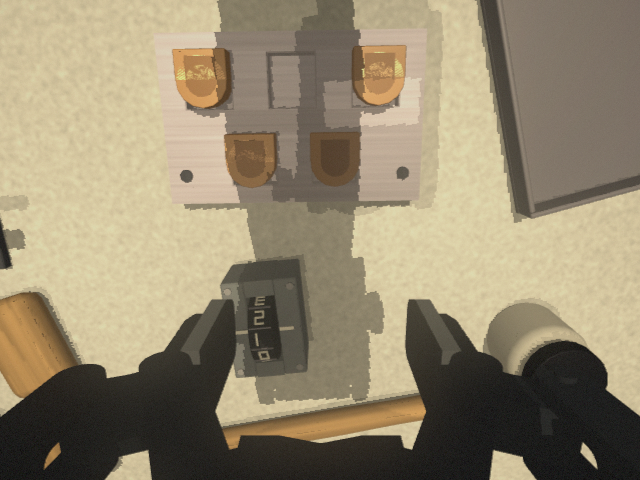

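Heels' tops are at about px (201,78), (380,74), (251,159) and (335,159); the empty cavity is at (291,80). The counter's digits read 0, 1, 2, 3 towards the robot, with the marks between 1 and 2 near (265,329). I'll zoom in on the counter and fit the mould.

Run:
```python
from h import *
c=load('w2.png')
cv2.imwrite('pics/w2c.png',cv2.resize(c['color'][250:390,200:330,::-1],None,fx=4,fy=4,interpolation=cv2.INTER_CUBIC))
P=lambda u,v,z:(px(c,u,v,z)*1000)[:2].round(1)
print('mould corners',[P(u,v,.032) for u,v in [(155,36),(427,29),(422,203),(168,202)]])
for n,(u0,u1,v0,v1) in dict(A=(173,230,49,108),B=(353,406,45,105),C=(225,277,132,187),D=(310,360,132,186)).items():
    print(n,P((u0+u1)/2,(v0+v1)/2,.051))
print('cav E',P(291,80,.032))
print('holes',P(186,176,.032),P(403,173,.032))
print('tray corner',P(529,217,.030)); print('marks',P(240,331,.053),P(292,327,.053), 'box',[P(u,v,.052) for u,v in[(222,281),(297,260),(307,370),(235,377)]])
print('wheeltop from marks', proj(c,np.append((P(240,331,.053)+P(292,327,.053))/2000,.074)))
```

```text
mould corners [array([403.7, -69.1]), array([434.2, 132.6]), array([565.1, 114.5]), array([527.7, -93.3])]
A [441.3 -37.6]
B [461.4  90.5]
C [504.5 -14.6]
D [515.2  48.8]
cav E [451.9  25.6]
holes [509.4 -73.1] [537.7 102. ]
tray corner [593.1 202.7]
marks [643.6 -54.7] [647.6 -10.3] box [array([597. , -59.4]), array([589.8,   5. ]), array([691.3,  -5.4]), array([687.2, -69.3])]
wheeltop from marks [262.8258625  341.22394588]
```

View pics/w2c.png

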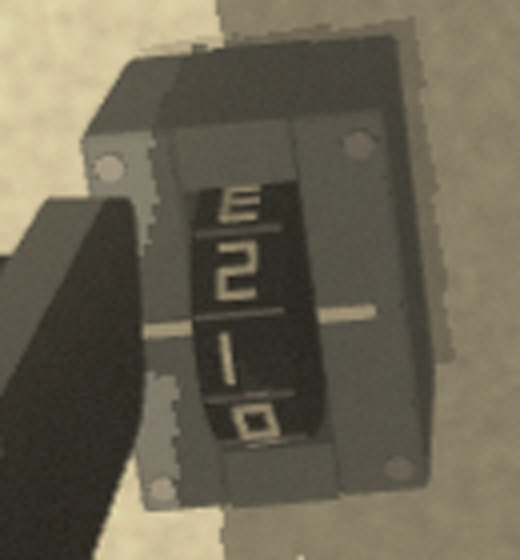

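Run:
```python
from h import *
from scipy.optimize import least_squares
c=load('w2.png')
obs=[(0.5,200+262/4,250+397/4),(1.5,200+238/4,250+315/4),(2.5,200+237/4,250+232/4)]
xd=np.array([np.cos(np.radians(-5)),np.sin(np.radians(-5))])
xd=np.array([44.4,-4.0])/44.58 # perp of marks
def res(p):
    r=[]
    for n,u,v in obs:
        a=p[0]-n*.628
        q=np.append(np.array([p[1],-.033])+.028*np.sin(a)*xd,.046+.028*np.cos(a)); r.append(proj(c,q)[1]-v)
    return r
for x0 in (.643,.6456,.648):
    o=least_squares(lambda a:res([a[0],x0]),[.7]); print(x0,o.x/.628,o.fun)
o=least_squares(res,[.7,.6456]);print(o.x[0]/.628,o.x[1],o.fun)
```

```text
0.643 [1.07092611] [-1.02484294  0.72939623 -0.07374915]
0.6456 [0.92135324] [-0.44243768  0.33021051 -0.0195666 ]
0.648 [0.78355235] [-0.09581429 -0.06311019  0.17646656]
0.8027897556317596 0.6476645922077173 [-0.13395003 -0.00775874  0.13996651]
```

move_arm(
  plan=[-9.3,-9.2,-35,0,0,0,52,-9.3,-9.2,-35,0,0,0,52,-9.3,-9.2,-35,0,0,0,52,-9.3,-9.2,-30,0,0,0,52,-9.3,-9.2,-15,0,0,0,52,0,0,-20,0,0,0,52,0,0,-15,0,0,0,52,0,0,-10,0,0,0,52,0,0,-5,0,0,0,52],
)

```text
time: 7.65
eef_pos: [0.5055, -0.0161, 0.0404]
tcp_rot: [0.087, 0.996, 0.0, -0.0]
contact_force: [0.0, -0.6, -0.6]
opening: 0.608
finger_force: 0.0
```

Run:
```python
from h import *
st()
c=shot('wrist','w3.png')
```

```text
t 7.65 tcp [505.5 -16.1  40.4] yaw_y 80.0 F [ 0.  -0.6 -0.6] M [-0.06  0.04 -0.01] open 51.9 ff 0.0 j6 -93.0
```

View pics/w3.png

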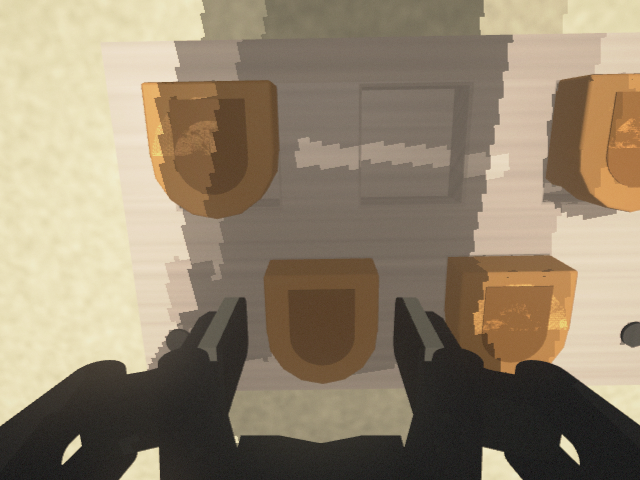

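The heel (px 264–378) is centred between the fingers (246–395). I'll lower 8 mm and grip.

move_arm(
  plan=[0,0,-5,0,0,0,52,0,0,-3,0,0,0,45,0,0,0,0,0,0,34,0,0,0,0,0,0,30,0,0,0,0,0,0,30],
  newtons=60,
)

```text
time: 8.2
eef_pos: [0.5058, -0.0161, 0.0331]
tcp_rot: [0.086, 0.996, -0.0, 0.0]
contact_force: [0.1, -0.1, 0.1]
opening: 0.427
finger_force: 60.9
```

move_arm(
  plan=[0,0,8,0,0,0,30,0,0,12,0,0,0,30,0,0,25,0,0,0,30,0,0,35,0,0,0,30,0,30,10,0,0,3,30,0,30,0,0,0,3,30,0,0,0,0,0,0,30],
)

```text
time: 8.9
eef_pos: [0.5059, 0.0462, 0.1247]
tcp_rot: [0.032, 0.999, 0.0, 0.001]
contact_force: [0.4, -0.9, -0.5]
opening: 0.427
finger_force: 60.9
```

```bash
cat >> h.py <<'E'
def traychk():
    a=load('side0.png')['color']; b=shot('side','s_now.png')['color']
    d=np.abs(a.astype(int)-b).sum(2)>60
    for nm,(r0,r1,c0,c1) in dict(left=(370,455,285,312),right=(375,460,412,432),bot=(455,478,310,410),near=(355,375,310,415)).items(): print(nm,round(d[r0:r1,c0:c1].mean(),3),end=' ')
    print()
E
python3 -c "
from h import *
st(); traychk()"
```

```text
t 8.9 tcp [505.9  46.2 124.7] yaw_y 86.3 F [ 0.4 -0.9 -0.5] M [-0.04 -0.04  0.04] open 36.5 ff 60.9 j6 -93.0
left 0.036 right 0.074 bot 0.013 near 0.073
```

View pics/s_now.png

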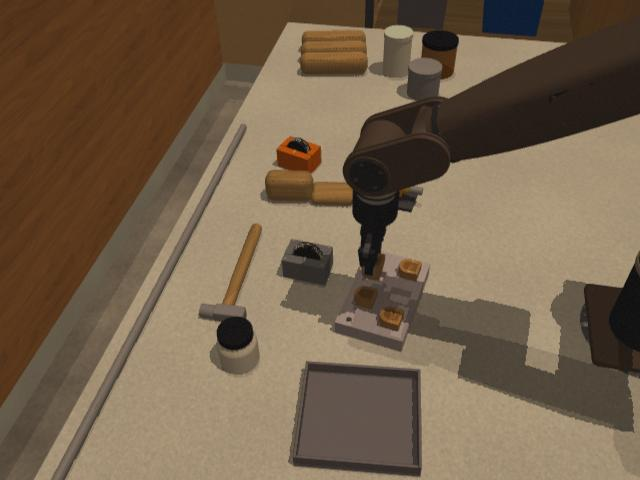

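Tray unmoved (same corners as before); heel held at (375,265).

move_arm(
  plan=[3,41,0,0,0,2.5,30,3,41,0,0,0,2.5,30,3,41,0,0,0,2.5,30,3,41,0,0,0,2.5,30,4,43,-10,0,0,2.5,30,0,0,-30,0,0,0,30,0,0,-30,0,0,0,30,0,0,-20,0,0,0,30,0,0,-8,0,0,0,30,0,0,0,0,0,0,30],
)

```text
time: 9.95
eef_pos: [0.5218, 0.2502, 0.0251]
tcp_rot: [-0.075, 0.997, -0.0, -0.001]
contact_force: [-0.8, 1.3, -0.5]
opening: 0.43
finger_force: 61.0
```

```bash
python3 -c "
from h import *
st()"
```

```text
t 9.95 tcp [521.8 250.2  25.1] yaw_y 98.6 F [-0.8  1.3 -0.5] M [ 0.02 -0.03 -0.06] open 36.7 ff 61.0 j6 -83.0
```

move_arm(
  plan=[0,0,0,0,0,0,50,0,0,0,0,0,0,54,0,0,30,0,0,0,54,0,0,40,0,0,0,54,-1,-41,0,0,0,-3.7,54,-1,-41,0,0,0,-3.7,54,-1,-41,0,0,0,-3.7,54,-1,-40,0,0,0,-3.7,54,-1,-40,0,0,0,-3.8,54,0,0,-25,0,0,0,54,0,0,-20,0,0,0,54,0,0,0,0,0,0,54],
)

```text
time: 11.15
eef_pos: [0.5143, 0.0474, 0.0475]
tcp_rot: [0.088, 0.996, 0.0, -0.003]
contact_force: [-0.6, 0.6, 0.0]
opening: 0.632
finger_force: 0.0
```

```bash
python3 -c "
from h import *
st()"
```

```text
t 11.15 tcp [514.3  47.4  47.5] yaw_y 79.9 F [-0.6  0.6  0. ] M [ 0.05 -0.02 -0.04] open 54.0 ff 0.0 j6 -86.0
```

move_arm(
  plan=[2,0,-8,0,0,0,54,0,0,-7,0,0,0,50,0,0,0,0,0,0,34,0,0,0,0,0,0,30,0,0,0,0,0,0,30,0,0,8,0,0,0,30,0,0,12,0,0,0,30,0,0,25,0,0,0,30,0,0,35,0,0,0,30,0,0,0,0,0,0,30],
)

```text
time: 12.15
eef_pos: [0.5227, 0.0476, 0.1215]
tcp_rot: [0.087, 0.996, -0.0, 0.006]
contact_force: [0.8, -0.0, -0.2]
opening: 0.425
finger_force: 60.5
```

```bash
python3 -c "
from h import *
st(); traychk()"
```

```text
t 12.15 tcp [522.7  47.6 121.5] yaw_y 80.0 F [ 0.8 -0.  -0.2] M [-0.01 -0.02 -0.03] open 36.3 ff 60.5 j6 -86.0
left 0.209 right 0.337 bot 0.091 near 0.261
```

View pics/s_now.png

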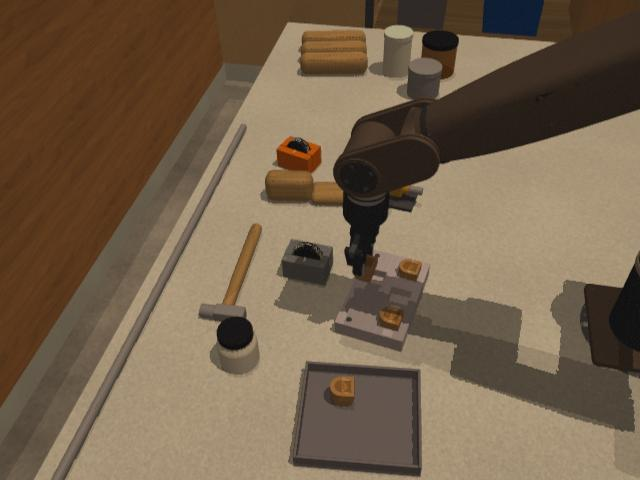

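Tray unmoved, heel 1 lies in it at (342,388); the second heel is in the grip.

move_arm(
  plan=[-12.6,39,0,0,0,3.7,30,-12.6,39,0,0,0,3.7,30,-12.6,39,0,0,0,3.7,30,-12.6,39,0,0,0,3.7,30,-12.6,40,-10,0,0,3.7,30,0,0,-30,0,0,0,30,0,0,-30,0,0,0,30,0,0,-18,0,0,0,30,0,0,-7,0,0,0,30,0,0,0,0,0,0,30],
)

```text
time: 13.2
eef_pos: [0.4552, 0.2442, 0.0218]
tcp_rot: [-0.075, 0.997, -0.0, -0.002]
contact_force: [-7.7, -1.6, 16.0]
opening: 0.441
finger_force: 28.0
```

```bash
python3 -c "
from h import *
st()"
```

```text
t 13.2 tcp [455.2 244.2  21.8] yaw_y 98.6 F [-7.7 -1.6 16. ] M [-0.29  1.16  0.07] open 37.6 ff 28.0 j6 -82.0
```

move_arm(
  plan=[0,0,1,0,0,0,50,0,0,0,0,0,0,54,0,0,30,0,0,0,54,0,0,45,0,0,0,54,-2,-40,0,0,0,-3,54,-2,-40,0,0,0,-3,54,-2,-40,0,0,0,-3,54,-2,-40,0,0,0,-3,54,-2,-40,0,0,0,-3,54,-2,-40,0,0,0,-3.6,54,-1,-42.5,0,0,0,0,54,0,0,0,0,0,0,54],
)

```text
time: 14.4
eef_pos: [0.4424, -0.0425, 0.0957]
tcp_rot: [0.091, 0.996, -0.001, 0.0]
contact_force: [1.0, -0.6, 0.3]
opening: 0.628
finger_force: 0.0
```

```bash
cat >> h.py <<'E'
def traymask():
    c=shot('side','s_now.png'); b=c['color'].astype(int)
    for z in (.03,):
        m=((b.max(2)<115)&(b.max(2)-b.min(2)<22)).astype(np.uint8); m[:350]=0; m[:,:270]=0; m[:,470:]=0
        n,l,s,ce=cv2.connectedComponentsWithStats(cv2.morphologyEx(m,cv2.MORPH_OPEN,np.ones((3,3))))
        k=1+s[1:,4].argmax(); h=cv2.convexHull(np.argwhere(l==k)[:,::-1].astype(np.int32)); r=cv2.approxPolyDP(h,6,True)[:,0]
        print('tray',s[k],r.tolist()); print('box corners z.03',[(px(c,*p,z)[:2]*1000).round(0).tolist() for p in r])
E
python3 -c "
from h import *
st(); traymask()"
```

```text
t 14.4 tcp [442.4 -42.5  95.7] yaw_y 79.6 F [ 1.  -0.6  0.3] M [-0.02 -0.    0.03] open 53.6 ff 0.0 j6 -98.0
tray [  293   362   128   114 10397] [[419, 475], [294, 465], [306, 362], [419, 370]]
box corners z.03 [[380.0, 373.0], [569.0, 395.0], [594.0, 207.0], [398.0, 185.0]]
```

View pics/s_now.png

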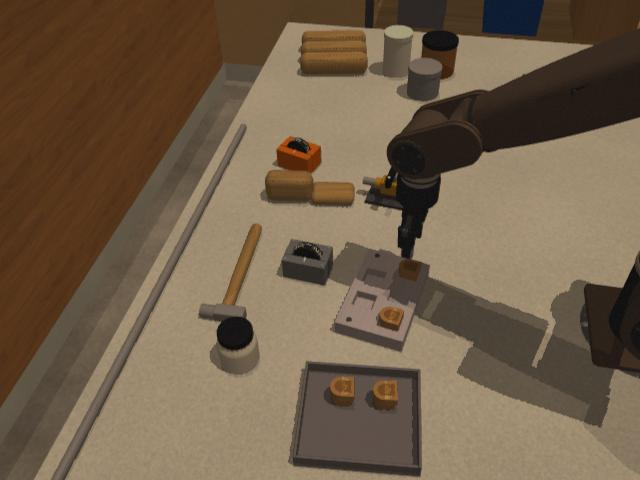

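Both heels lie upright in the tray at (342,389) and (385,393). On to heel A.

move_arm(
  plan=[0,3.5,-20,0,0,0,54,0,0,-20,0,0,0,54,0,0,-15,0,0,0,54,0,0,-8,0,0,0,54,0,0,0,0,0,0,40,0,0,0,0,0,0,30,0,0,0,0,0,0,30],
)

```text
time: 15.15
eef_pos: [0.4423, -0.0357, 0.033]
tcp_rot: [0.087, 0.996, -0.001, -0.0]
contact_force: [-0.7, -5.7, -3.2]
opening: 0.43
finger_force: 62.7
```

```bash
python3 -c "
from h import *
st()"
```

```text
t 15.15 tcp [442.3 -35.7  33. ] yaw_y 80.0 F [-0.7 -5.7 -3.2] M [-0.96  0.29 -0.02] open 36.7 ff 62.7 j6 -98.0
```

move_arm(
  plan=[0,0,8,0,0,0,30,0,0,12,0,0,0,30,0,0,25,0,0,0,30,0,0,40,0,0,0,30,8,40,5,0,0,2,30,8,40,0,0,0,2,30,8,40,0,0,0,2,30,8,40,0,0,0,2,30,8,40,0,0,0,2,30,8,40,0,0,0,2,30,8,40,0,0,0,2,30,0,0,0,0,0,0,30],
)

```text
time: 16.35
eef_pos: [0.4993, 0.2499, 0.125]
tcp_rot: [-0.037, 0.999, 0.002, 0.002]
contact_force: [0.9, -0.1, 0.0]
opening: 0.431
finger_force: 63.1
```

```bash
python3 -c "
from h import *
st(); traymask()"
```

```text
t 16.35 tcp [499.3 249.9 125. ] yaw_y 94.2 F [ 0.9 -0.1  0. ] M [-0.   -0.01 -0.05] open 36.8 ff 63.1 j6 -78.0
tray [ 300  362  121  104 7152] [[419, 465], [343, 453], [300, 425], [306, 362], [419, 369]]
box corners z.03 [[381.0, 357.0], [499.0, 361.0], [576.0, 327.0], [594.0, 207.0], [398.0, 183.0]]
```

move_arm(
  plan=[6,37,0,0,0,2.2,30,6,37,0,0,0,2.2,30,0,0,-35,0,0,0,30,0,0,-35,0,0,0,30,0,0,-20,0,0,0,30,0,0,-8,0,0,0,30,0,0,0,0,0,0,30,0,0,0,0,0,0,50,0,0,0,0,0,0,54],
)

```text
time: 17.3
eef_pos: [0.5117, 0.3191, 0.0265]
tcp_rot: [-0.072, 0.997, 0.001, 0.001]
contact_force: [0.4, -0.2, -0.2]
opening: 0.634
finger_force: 0.0
```

```bash
python3 -c "
from h import *
st()"
```

```text
t 17.3 tcp [511.7 319.1  26.5] yaw_y 98.3 F [ 0.4 -0.2 -0.2] M [ 0.02 -0.01 -0.02] open 54.1 ff 0.0 j6 -76.0
```

move_arm(
  plan=[0,0,30,0,0,0,54,0,0,40,0,0,0,54,-8,-38,0,0,0,-3,54,-8,-38,0,0,0,-3,54,-8,-38,0,0,0,-3,54,-8,-38,0,0,0,-3,54,-8,-38,0,0,0,-3,54,-8,-40,0,0,0,-3.3,54,0,0,0,0,0,0,54],
)

```text
time: 18.2
eef_pos: [0.4623, 0.0857, 0.0956]
tcp_rot: [0.09, 0.996, -0.0, 0.001]
contact_force: [1.6, -0.0, -0.6]
opening: 0.63
finger_force: 0.0
```

```bash
python3 -c "
from h import *
st()"
```

```text
t 18.2 tcp [462.3  85.7  95.6] yaw_y 79.7 F [ 1.6 -0.  -0.6] M [ 0.07 -0.02  0.01] open 53.8 ff 0.0 j6 -82.0
```

move_arm(
  plan=[0,2,-20,0,0,0,54,0,0,-20,0,0,0,54,0,0,-15,0,0,0,54,0,0,-8,0,0,0,54,0,0,0,0,0,0,40,0,0,0,0,0,0,30,0,0,0,0,0,0,30,0,0,8,0,0,0,30,0,0,12,0,0,0,30,0,0,25,0,0,0,30,0,0,40,0,0,0,30],
)

```text
time: 19.3
eef_pos: [0.4608, 0.0909, 0.1167]
tcp_rot: [0.087, 0.996, -0.0, -0.002]
contact_force: [0.7, 0.5, -0.6]
opening: 0.43
finger_force: 61.5
```

```bash
python3 -c "
from h import *
st(); traymask()"
```

```text
t 19.3 tcp [460.8  90.9 116.7] yaw_y 80.0 F [ 0.7  0.5 -0.6] M [-0.04 -0.02  0.04] open 36.7 ff 61.5 j6 -81.0
tray [ 293  362  128  114 6174] [[419, 475], [294, 465], [306, 362], [418, 370]]
box corners z.03 [[380.0, 373.0], [569.0, 395.0], [594.0, 207.0], [400.0, 186.0]]
```

Tray unmoved. Place in s4 (448,315).

move_arm(
  plan=[-2,37,0,0,0,3,30,-2,37,0,0,0,3,30,-2,37,0,0,0,3,30,-2,37,0,0,0,3,30,-2,37,0,0,0,3,30,-3,39,0,0,0,3.3,30,0,0,-30,0,0,0,30,0,0,-30,0,0,0,30,0,0,-20,0,0,0,30,0,0,-10,0,0,0,30,0,0,0,0,0,0,30],
)

```text
time: 20.45
eef_pos: [0.449, 0.3146, 0.0262]
tcp_rot: [-0.072, 0.997, -0.0, -0.001]
contact_force: [0.3, 1.6, -0.8]
opening: 0.426
finger_force: 61.6
```

```bash
python3 -c "
from h import *
st()"
```

```text
t 20.45 tcp [449.  314.6  26.2] yaw_y 98.3 F [ 0.3  1.6 -0.8] M [-0.04 -0.02  0.01] open 36.4 ff 61.6 j6 -74.0
```

move_arm(
  plan=[0,0,0,0,0,0,50,0,0,0,0,0,0,54,0,0,30,0,0,0,54,0,0,45,0,0,0,30,25,-36,20,0,0,-1.5,0,27,-36,0,0,0,-1.5,0,27,-36,0,0,0,-1.5,0,27,-36,0,0,0,-1.5,0,27,-36,0,0,0,-1.5,0,27,-36,0,0,0,-1.5,0,27,-36,0,0,0,-1.5,0,27,-36,0,0,0,-1.5,0],
)

```text
time: 21.65
eef_pos: [0.6652, 0.0251, 0.1237]
tcp_rot: [0.033, 0.999, -0.0, 0.001]
contact_force: [0.9, 1.2, -0.3]
opening: 0.001
finger_force: 0.0
```

move_arm(
  plan=[27,-36,0,0,0,-1.5,0,25,-32,0,0,0,0,0,0,0,0,0,0,0,0,0,0,0,0,0,0,0],
)

```text
time: 22.05
eef_pos: [0.7162, -0.0422, 0.1229]
tcp_rot: [0.046, 0.999, 0.0, 0.001]
contact_force: [-0.4, -0.1, 0.0]
opening: 0.002
finger_force: 0.0
```

Run:
```python
from h import *
st(); c=shot('wrist','w4.png'); print(c['T'][:3,3]); print(proj(c,[.6456,-.034,.074])); 
b=shot('side','s2.png')['color']
a=cv2.resize(b[340:480,280:440],None,fx=2.4,fy=2.4)
out=np.zeros((480,640+a.shape[1]-224,3),np.uint8)
im=np.hstack([c['color'][:,120:520], cv2.copyMakeBorder(a,0,480-a.shape[0],0,0,cv2.BORDER_CONSTANT)])
cv2.imwrite('pics/v4.png',im[:,:,::-1]); print(im.shape)
```

```text
t 22.05 tcp [716.2 -42.2 122.9] yaw_y 84.7 F [-0.4 -0.1  0. ] M [-0.02 -0.01  0.02] open 0.1 ff 0.0 j6 -96.0
[ 0.6474132  -0.03591767  0.26553739]
[324.2903924  114.93197892]
(480, 784, 3)
```

View pics/v4.png

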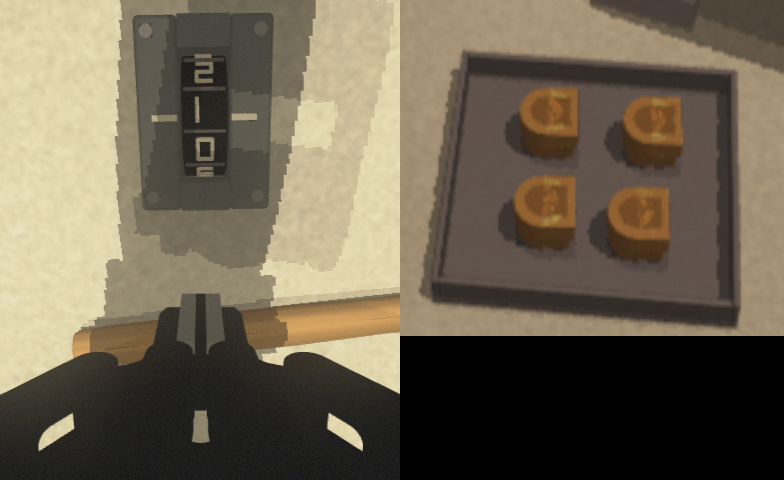

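All four heels are upright in the tray. The wheel reads about 0.9, with marks at v=117 and dividers at v=63, 89, 136 and 163.

Run:
```python
from h import *
from scipy.optimize import least_squares
c=load('w4.png')
m=[px(c,120+163,118,.053),px(c,120+244,116.5,.053)]; print(m); ctr=(m[0]+m[1])/2
d=(m[1]-m[0])[:2]; d/=np.linalg.norm(d); xd=np.array([d[1],-d[0]]); 
col=c['color'][55:180,120+205:120+226].astype(int).sum(2)
print([(55+i,int(v)) for i,v in enumerate(col.min(1)) if v>150])
obs=[(-.5,163),(.5,136),(1.5,89)]
def res(p,w=(0,1,2)):
    r=[]
    for i in w:
        n,v=obs[i]; a=p[0]-n*.628
        q=np.append(ctr[:2]+p[1]*xd+.028*np.sin(a)*xd,.046+.028*np.cos(a)); r.append(proj(c,q)[1]-v)
    return r
for f in ((0,1,2),(1,2)):
    o=least_squares(lambda a:res([a[0],0],f),[.6]);print(o.x/.628,o.fun)
o=least_squares(res,[.6,0]);print(o.x[0]/.628,o.x[1],o.fun)
```

```text
[array([ 0.64496397, -0.05343354,  0.053     ]), array([ 0.64786926, -0.01510159,  0.053     ])]
[(87, 164), (88, 178), (89, 173), (129, 155), (130, 222), (131, 221), (132, 155), (175, 164), (176, 183), (177, 179), (178, 180), (179, 177)]
[0.88044078] [ 2.07360293 -3.10686508  2.02781791]
[0.89444877] [-2.54290629  2.58113671]
1.0377088972707282 -0.0024015282536444687 [ 0.04535909 -2.57128358  2.39917563]
```

move_arm(
  plan=[-42,4.3,0,0,0,0,0,-42,4.3,0,0,0,0,0,0,0,-35,0,0,0,0,0,0,-8,0,0,0,0,0,0,0,0,0,0,0],
)

```text
time: 22.65
eef_pos: [0.6302, -0.0312, 0.0774]
tcp_rot: [0.045, 0.999, 0.0, -0.002]
contact_force: [0.6, -0.3, -0.5]
opening: -0.003
finger_force: 0.0
```

```bash
python3 -c "
from h import *
st()"
```

```text
t 22.65 tcp [630.2 -31.2  77.4] yaw_y 84.9 F [ 0.6 -0.3 -0.5] M [ 0.04 -0.03  0.03] open -0.2 ff 0.0 j6 -97.0
```

move_arm(
  plan=[2,-2,-5,0,0,0,0,0,0,-4,0,0,0,0,0,0,0,0,0,0,0],
)

```text
time: 22.95
eef_pos: [0.6354, -0.0348, 0.0711]
tcp_rot: [0.045, 0.999, -0.0, 0.002]
contact_force: [1.2, -0.1, 2.3]
opening: 0.002
finger_force: 1.7
```

move_arm(
  plan=[5,-0.4,0,0,0,0,0,5,-0.4,0,0,0,0,0,5,-0.4,0,0,0,0,0],
)

```text
time: 23.25
eef_pos: [0.6493, -0.0358, 0.0705]
tcp_rot: [0.045, 0.999, -0.0, 0.0]
contact_force: [-1.4, -0.1, 4.1]
opening: 0.0
finger_force: 2.2
```

move_arm(
  plan=[5,-0.4,0,0,0,0,0,5,-0.4,0,0,0,0,0,3,-0.4,0,0,0,0,0,0,0,0,0,0,0,0,0,0,12,0,0,0,0,0,0,15,0,0,0,0,0,0,0,0,0,0,0],
)

```text
time: 23.95
eef_pos: [0.6629, -0.0373, 0.0998]
tcp_rot: [0.045, 0.999, -0.0, 0.002]
contact_force: [0.9, 0.4, 0.3]
opening: 0.004
finger_force: 0.0
```

Run:
```python
from h import *
st(); c=shot('wrist','w5.png'); print(proj(c,[.6464,-.0343,.053]),proj(c,[.6464,-.0343,.074])); print(c['T'][:3,3])
cv2.imwrite('pics/v5.png',c['color'][:,120:520,::-1])
```

```text
t 23.95 tcp [662.9 -37.3  99.8] yaw_y 84.8 F [0.9 0.4 0.3] M [-0.03 -0.03  0.06] open 0.3 ff 0.0 j6 -97.0
[323.9259747  238.50851726] [324.30596424 252.26806288]
[ 0.59374465 -0.03099591  0.2422773 ]
```

View pics/v5.png

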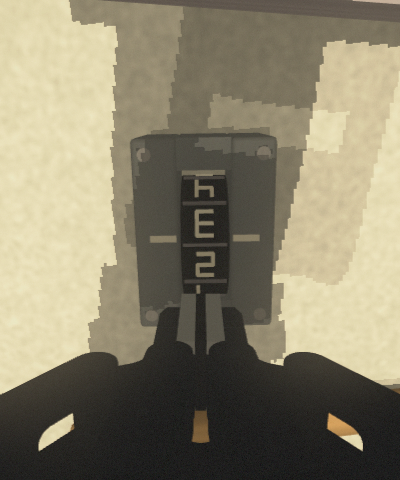

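The wheel now reads about 2.28: "2" at v=265, "3" at v=223, wheel top at v=252. It needs another 30 mm or so.

move_arm(
  plan=[-32,2.5,0,0,0,0,0,0,0,-12,0,0,0,0,0,0,-12,0,0,0,0,0,0,-5,0,0,0,0,0,0,0,0,0,0,0],
)

```text
time: 24.5
eef_pos: [0.6293, -0.0343, 0.0673]
tcp_rot: [0.045, 0.999, 0.0, -0.001]
contact_force: [-3.1, 0.4, 6.3]
opening: -0.003
finger_force: 3.2
```

```bash
python3 -c "
from h import *
st()"
```

```text
t 24.5 tcp [629.3 -34.3  67.3] yaw_y 84.8 F [-3.1  0.4  6.3] M [ 0.11  0.56 -0.03] open -0.2 ff 3.2 j6 -97.0
```

move_arm(
  plan=[5,-0.4,1,0,0,0,0,5,-0.4,1,0,0,0,0,5,-0.4,0,0,0,0,0,5,-0.4,0,0,0,0,0,5,-0.4,0,0,0,0,0,5,-0.4,0,0,0,0,0,0,0,0,0,0,0,0,0,0,12,0,0,0,0,0,0,15,0,0,0,0,0,0,0,0,0,0,0],
)

```text
time: 25.5
eef_pos: [0.6609, -0.0372, 0.0997]
tcp_rot: [0.045, 0.999, -0.001, 0.002]
contact_force: [0.6, -1.2, -0.2]
opening: -0.001
finger_force: 0.0
```

Run:
```python
from h import *
st(); c=shot('wrist','w6.png'); print(proj(c,[.6464,-.0343,.053]),proj(c,[.6464,-.0343,.074])); print(c['T'][:3,3])
cv2.imwrite('pics/v6.png',c['color'][:,120:520,::-1])
```

```text
t 25.5 tcp [660.9 -37.2  99.7] yaw_y 84.8 F [ 0.6 -1.2 -0.2] M [-0.02 -0.02 -0.06] open -0.1 ff 0.0 j6 -97.0
[324.22214462 242.80778089] [324.62733486 257.01941138]
[ 0.59171799 -0.03092711  0.2422161 ]
```

View pics/v6.png

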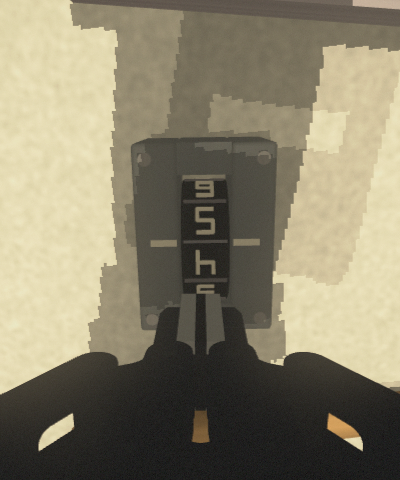

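The wheel shows 4 at v=262, with the predicted top at v=257. I'll check that numerically.

Run:
```python
from h import *
from scipy.optimize import least_squares
c=load('w6.png'); xd=np.array([.9971,-.0757])
for obs in ([(3.5,280),(4.5,241),(5.5,201)],[(4,262),(5,220)]):
    def res(p):
        return [proj(c,np.append(np.array([.6462,-.0343])+.028*np.sin(p[0]-n*.628)*xd,.046+.028*np.cos(p[0]-n*.628)))[1]-v for n,v in obs]
    o=least_squares(res,[2.5]);print(o.x/.628,o.fun)
g=c['color'][170:295,325:345].astype(int).sum(2).max(1); print([170+i for i in range(1,124) if g[i]>230 and g[i]>=g[i-1] and g[i]>=g[i+1]])
```

```text
[4.1346932] [-0.56879053  0.1602937   0.31034203]
[4.13597126] [-0.00814997  0.00781377]
[177, 182, 184, 187, 189, 192, 195, 207, 209, 219, 220, 223, 225, 227, 230, 261, 265, 267, 269, 272, 285, 291]
```

The wheel reads 4.13, within tolerance. Now back to the valve, looking at it first.

move_arm(
  plan=[0,0,40,0,0,0,40,0,0,40,0,0,0,40,-15,-26,0,0,0,-8.5,40,-15,-26,0,0,0,-8.5,40,-15,-26,0,0,0,-8.5,40,-15,-26,0,0,0,-8.5,40,-15,-26,0,0,0,-8.5,40,-15,-26,0,0,0,-8.5,40,-15,-26,0,0,0,-8.5,40,-15,-26,0,0,0,-8.5,40,-15,-26,0,0,0,-8.5,40,-15,-23,0,0,0,-8.5,40],
)

```text
time: 26.75
eef_pos: [0.5083, -0.2947, 0.1763]
tcp_rot: [0.711, 0.704, -0.0, -0.0]
contact_force: [0.6, -0.1, 0.3]
opening: 0.467
finger_force: 0.0
```

move_arm(
  plan=[0,0,0,0,0,-7.5,40,0,0,0,0,0,0,40,0,0,0,0,0,0,40],
)

```text
time: 27.05
eef_pos: [0.5092, -0.2935, 0.1764]
tcp_rot: [0.752, 0.659, -0.0, -0.0]
contact_force: [0.3, 1.3, 0.3]
opening: 0.469
finger_force: 0.0
```

Run:
```python
from h import *
st(); c=shot('wrist','w7.png'); print(proj(c,[.507,-.2944,.096]))
cv2.imwrite('pics/v7.png',c['color'][:,:,::-1]); traymask()
```

```text
t 27.05 tcp [ 509.2 -293.5  176.4] yaw_y -7.5 F [0.3 1.3 0.3] M [-0.04  0.03 -0.05] open 40.1 ff 0.0 j6 -32.0
[317.16615408 253.73508458]
tray [  293   362   128   114 10013] [[420, 474], [294, 465], [306, 362], [418, 370]]
box corners z.03 [[378.0, 371.0], [569.0, 395.0], [594.0, 207.0], [400.0, 186.0]]
```

View pics/v7.png

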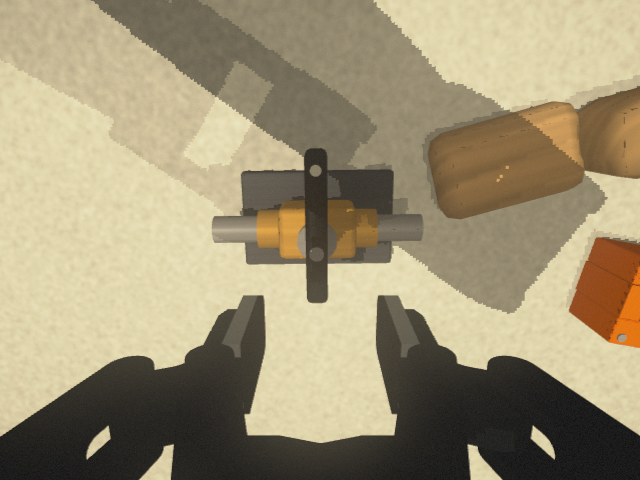

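The handle stands square across the pipe, from (315,150) to (317,302), so the valve is shut. I'll grip it and open by 45°.

move_arm(
  plan=[-2,-1,-35,0,0,0,40,0,0,-35,0,0,0,40,0,0,-25,0,0,0,40,0,0,-8,0,0,0,30,0,0,0,0,0,0,15,0,0,0,0,0,0,5,0,0,0,0,0,0,5],
  newtons=40,
)

```text
time: 27.85
eef_pos: [0.507, -0.2941, 0.0736]
tcp_rot: [0.752, 0.659, -0.0, -0.001]
contact_force: [-1.4, 1.7, -7.5]
opening: 0.132
finger_force: 42.5
```

```bash
python3 -c "
from h import *
st()"
```

```text
t 27.85 tcp [ 507.  -294.1   73.6] yaw_y -7.6 F [-1.4  1.7 -7.5] M [0.1  0.09 0.27] open 11.3 ff 42.5 j6 -32.0
```

move_arm(
  plan=[0,0,0,0,0,8.5,5,0,0,0,0,0,8.5,5,0,0,0,0,0,8.5,5,0,0,0,0,0,8.5,5,0,0,0,0,0,8.5,5,0,0,0,0,0,3,5,0,0,0,0,0,0,5],
)

```text
time: 28.55
eef_pos: [0.507, -0.2941, 0.0736]
tcp_rot: [0.44, 0.898, 0.0, -0.001]
contact_force: [-2.1, 1.6, -5.4]
opening: 0.129
finger_force: 42.4
```

```bash
python3 -c "
from h import *
st()"
```

```text
t 28.55 tcp [ 507.  -294.1   73.6] yaw_y 37.8 F [-2.1  1.6 -5.4] M [0.37 0.18 0.03] open 11.0 ff 42.4 j6 -78.0
```

move_arm(
  plan=[0,0,0,0,0,0,40,0,0,0,0,0,0,40,0,0,30,0,0,0,40,0,0,40,0,0,0,40,0,0,40,0,0,0,40,0,0,0,0,0,0,40,0,0,0,0,0,0,40],
)

```text
time: 29.25
eef_pos: [0.5091, -0.2961, 0.1873]
tcp_rot: [0.44, 0.898, -0.001, 0.003]
contact_force: [-0.6, -0.6, -0.8]
opening: 0.471
finger_force: 0.0
```

Run:
```python
from h import *
st(); c=shot('wrist','w8.png'); s=shot('side','s8.png')
im=np.hstack([c['color'][0:340,170:470],cv2.resize(s['color'][230:480,190:440],(340,340))])
cv2.imwrite('pics/v8.png',im[:,:,::-1])
```

```text
t 29.25 tcp [ 509.1 -296.1  187.3] yaw_y 37.8 F [-0.6 -0.6 -0.8] M [ 0.05 -0.01  0.  ] open 40.3 ff 0.0 j6 -78.0
```

View pics/v8.png

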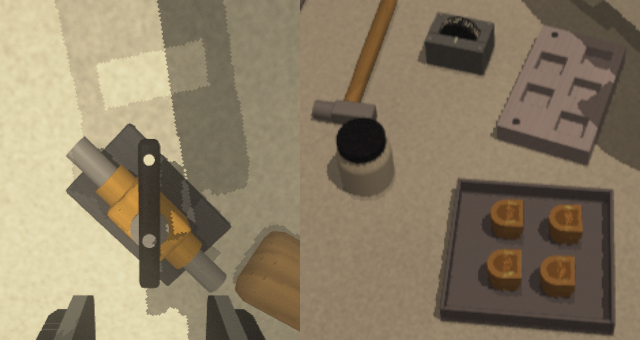

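The handle stands at 45° to the pipe, the mould is empty, and all four heels are upright in the tray. Handing in.

```bash
python3 -c "
from h import *
print(order.sign_off())"
```

```text
the job is handed in; nothing more can be done
None
```

I handed the job in after about 30 s of robot time: I shut the air valve, put all four heels upright in the tray, rolled the thumbwheel to 4 (it measured 4.13) and opened the valve to 45°; the hand-in gave no verdict.

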